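Empty the tilt-out paint bin into its catch tray

ROBOT

A 6-joint arm with a two-finger parallel gripper is mounted at the origin on a cart in front of the work surface, level with it; the furniture and walls round the work are solid. World frame = base frame: x ahead of the robot, y to its left, z up, the work surface at z = 0. Lengths are in m, angles in rad, forces in N, time in s.
With the tool pointing down it reaches from about 0.275 to 0.725 m from the base axis. Payload 5.6 kg.
Tool frame: the origin (TCP) lies at the very end of the fingers, on their centre line; the grasp point (between the pads) lies 19 mm behind it; z points along the fingers, y is the line along which they close (so a half turn about z gives the same grasp; the last joint's range is limited). The gripper opens to 85 mm and grips with 20 to 120 N. Pads are 22 mm wide; open, the fingers measure 114 mm over their backs; the gripper's body (76 mm by 85 mm) begins 54 mm behind the grasp point. The pads swing forward as they close: fully open they stand 13 mm farther back than shut.
Start: joints at [-0.993, 0.255, 0.108, 0, -1.424, -0.285], TCP at [0.159, -0.527, 0.231] pointing down, gripper open.
Joint ranges: [-2.95, 2.95], [-1.21, 1.97], [-1.09, 1.5], [-2.87, 1.71], [-2.94, -0.07], [-3.05, 3.05]. Speed limits (rad/s): [2.57, 2.57, 3.14, 3.14, 3.14, 3.14].

INTERFACE

Orientations are given as [roll, pitch, yaw] about the fixed x, y, z axes, in that order (R = Rz(yaw) Ry(pitch) Rx(roll)).
In Python, from cell import get_state, get_image, job_done, outline_of, spot_point gives the robot as it stands.
- The arm moves only by the tool servo_tool, never from a script. Its argument "commands" is a list that holds one entry, the list of rows, each a list of 6 numbers: the shift along the tool's x, y, z in mm, then the turn, a rotation vector about the tool's x, y, z in degrees. A call has 1 to 12 rows; each row shifts and turns the commanded pose from where the row before left it, along the tool's axes as they then stand; what a row does not reach is not made up. A row lasts 1/8 s, in which the tool goes at most 62.5 mm and 10.7 degrees, less where a joint would pass 70% of its speed; a pose out of reach is approached as far as the arm can. A call with a gripper value outside its range is refused whole. "jaw" is the gripper command: -1 is shut, 1 is fully open, values between are in proportion, set as the call begins (left out, the last holds). The fingers move at their own pace and stop on an object; the grip force is fixed at half the most. Time passes only in rows, so rows that do not move let the fingers close. It gives the time, the measured TCP pose, the force, the opening and the grip force at its end, in the units of the state.
- get_state(): the state, without advancing time (a new reading comes with each control period).
- get_image(name): name is "side" or "top" or "wrist"; returns a dict with "image" (480x640x3 uint8, blue, green, red), "K" (3x3 intrinsics, pixels), "R" (3x3) and "t" (3): a world point X has camera coordinates R X + t; the wrist camera has in their place "T_tool_cam" (4x4, takes a point from camera to tool coordinates, whose origin is the TCP and whose axes are the flange's). Camera axes: x right, y down, z forward; pixel columns grow to the right and rows downward; lengths in m; the calibration is good to about 2 mm. The wrist camera is an equidistant fisheye: a pixel r from the principal point sees the ray r / f radians off the axis. A picture is of the moment at which its call begins: read the wrist's pose just before it. There is no depth.
- job_done(): hands the job in; it is judged then, once.
Trained networks look in a picture, given as the dict that the camera call returned (one of the last four; its "shot" number tells which), for a name from the list of things; names that differ only in an ending like _2 or _b are one class to them, and where a whole thing is asked for, a point or a joint stands for the part that bears it (a point fixed in the world has none). Each returns a list of dicts, best first, with "p" (0 to 1); they miss things now and then, are a little off and sometimes report something else, mostly with a low value. They report only what shows in the picture. A call takes as long as a camera call. They do not tell look-alikes from the thing itself.
- outline_of(query, picture): "region" (480x640 bool, what is visible of it).
- spot_point(query, picture): "centre" ([x, y, z] in m, in world coordinates, good to about 4 mm: a listed point, or the origin of a listed thing).
The state is a dict: "time": time; "joint_positions": joint angles; "qvel": joint speeds; "tau": joint torques, N m; "ee_pos": TCP position; "eef_rot": TCP orientation; "wrist_force": force on the tool from outside, world axes, zero at the start; "torque": the same for the moment, N m; "width": opening from 0.0 (shut) to 1.0 (fully open); "finger_force": force on a finger pad.
Only numpy, scipy, OpenCV 4.12 (cv2) and the standard library are available. Lean on these libraries where they do the work, as an engineer would, in place of code of your own. Each camera call takes 0.05 s, during which the arm holds its last target. There are 200 camera calls.

TASK

Pull the tilting bin on its stand forward and over by its side bar until it bears firmly against its rubber stop, without ramming it, and hold it there so that all three paint jars tip out into the tray below. Then ease the bin back until it is fully home, never letting it snap back; leave the jars in the tray and the things standing around where they are.

Things in the scene. Friction and masses are not known exactly. Their poses are not given: they have to be found in the camera images.
- stand: Fixed stand: plywood board with a catch tray in front and two aluminium cheeks that carry the bin. Origin on the worktop under the pivot axis, midway between the cheeks; x points away from the tray (and the robot), y left along the pivot axis, z up. Board: x -220 to +110, y -90 to +90 mm. Cheeks: outer faces at y +-88 mm, up to 170 mm high near the pivot (x -30 to +85 mm).
- tray_floor (a point): Middle of the catch tray's floor (10 mm above the worktop). Inside, the tray measures 235 mm along the stand's x and 156 mm along y; plywood side walls reach 70 mm above the worktop, the front wall 85 mm, the back wall 50 mm.
- hopper: Grey sheet-metal tilt-out bin, open on top, 148 mm wide, 90 mm deep, front wall leaning 40 degrees forward. Origin on its pivot axis, 150 mm above the worktop, at the foot of the front wall. At home its axes are the stand's; it tips forward over the tray, about y (its z axis leans to the stand's -x). In its frame: floor z 0, x 0 to 95 mm; rim z 90, x -76 to +99 mm.
- bin_rim (a point): Middle of the bin's open mouth, 90 mm above its floor; the mouth measures 175 x 148 mm. A return spring always draws the bin home: about 2 to 5 N at the pull bar; let go, it snaps back. It meets its stop at 1.6 to 1.9 rad of tip, differently each time, so the stop is found by feel; the jars slide out only when tipped nearly that far.
- pull_bar (a point): Middle of the steel pull bar: round, 12 mm thick, parallel to the pivot, sticking out of the bin's right side; free from 88 to 176 mm right of the bin's middle, then a 24 mm black ball. In the bin's frame at x -20, y -137, z 103 mm (105 mm from the pivot axis). From home it goes forward, then down, at last slightly back; at the stop it is in front of the pivot, about 112 mm above the worktop.
- buffer: The stop: upright post with a black rubber cap 24 mm across, left of the bin. Origin in the middle of the cap's top, 98 to 114 mm above the worktop (set differently each time), in the stand's frame at x -98, y +115 mm. A 12 mm thick stub on the bin's left side, in line with the pull bar, comes down on it. The post does not give way.
- jar_a_mid (a point): One of the three paint jars that stand in the bin: white, 39 mm across and 63 mm tall, 45 g or so. The point is its centre, half-way up; z along its axis.
- jar_b_mid (a point): The second paint jar in the bin, of the same size; its centre.
- jar_c_mid (a point): The third paint jar in the bin, of the same size; its centre.
- brown_jar: Bystander: a small jar with brown cap, 35 mm across, 41 mm tall, standing on the worktop to the right of the tray. Origin at the centre of its underside.
- red_dropper: Bystander: a red dropper bottle, 26 mm across, 84 mm tall, standing at the right, away from the bin. Origin at the centre of its underside.
Not all that is in view belongs to the job. Leave any blue or turquoise look-alike of the part that bears jar_c_mid alone.

How it is judged:
On the way:
1. the bin is tipped over and bears firmly (over 2 N) against its rubber stop for 0.3 s (contact force between hopper and buffer above 2 N and angle between hopper's own z axis and vertical above 1.5 rad), for 0.3 s.
At the end, for the whole second after the job is handed in: All three jars lie or stand inside the catch tray (centres within its walls and less than 85 mm above the worktop), and the bin is fully home (within 0.06 rad of upright) and still (x of jar_a_mid in the frame of stand between -0.209 and 0.026 m and y of jar_a_mid in the frame of stand between -0.078 and 0.078 m and z of each of jar_a_mid, jar_b_mid, jar_c_mid in the frame of stand below 0.085 m and x of jar_b_mid in the frame of stand between -0.209 and 0.026 m and y of jar_b_mid in the frame of stand between -0.078 and 0.078 m and x of jar_c_mid in the frame of stand between -0.209 and 0.026 m and y of jar_c_mid in the frame of stand between -0.078 and 0.078 m and angle between hopper's own z axis and vertical below 0.06 rad and angular speed of hopper below 0.3 rad/s); the robot touches nothing.
It fails at once if the bin swings or snaps round faster than 3 rad/s (angular speed of hopper above 3 rad/s).
It fails at once if the stop is rammed (over 60 N) (contact force between hopper and buffer above 60 N).
It fails at once if a bystander (brown jar, red dropper bottle) is moved by more than 30 mm (distance of any of brown_jar, red_dropper from where it was at the start of the episode above 0.03 m).
It also fails if it takes over 54 s, if anything falls off the work surface, if the arm or the gripper's body presses on something with over 40 N, if the wrist force passes 120 N, or if a joint passes its speed limit or range.

## Working session

There is one attempt and no reset: what is moved stays moved. The work goes in short steps, Python scripts to look and compute and a tool call to move; the robot and the scene stay as the last step left them, time stands still between calls to the robot, and variables do not carry over. Pictures are saved under pics/ and viewed, at most 10 in all, crops included, and the job is handed in when it is done.

Besides the shell and the picture viewer there is one more tool, called after ">>>" in YAML: its name, and indented under it one key for each argument. servo_tool: Moves the arm, as the interface text tells. Its arguments: {"type":"object","properties":{"commands":{"type":"array"},"jaw":{"type":"number"}},"required":["commands"]}

```bash
mkdir -p pics; python3 - <<'E'
from cell import *
import cv2
s=get_state(); print(s)
for n in("side","top"):
    p=get_image(n); cv2.imwrite(f"pics/{n}0.png",p["image"])
    print(n,p["K"].tolist(),p["R"].tolist(),p["t"].tolist())
    for q in("stand","hopper","pull_bar","buffer","bin_rim","tray_floor","brown_jar","red_dropper","jar_a_mid"):
        print(q,[(d["centre"],round(d["p"],2)) for d in spot_point(q,p)[:4]])
E
```

```text
{'time': 0.0, 'joint_positions': array([-9.93406524e-01,  2.55767507e-01,  1.07007468e-01, -4.62493249e-04,
       -1.42385879e+00, -2.84595653e-01]), 'qvel': array([ 0.00076838,  0.00071948, -0.00098902, -0.00212155,  0.00105916,
       -0.00183116]), 'tau': array([ 4.03011509e-04, -3.86635458e+01,  2.37940979e+01,  5.36515161e+00,
       -6.01203705e-03, -1.55301734e-05]), 'ee_pos': array([ 0.15866235, -0.52611868,  0.23038798]), 'eef_rot': array([ 3.13971503e+00, -7.27197721e-05, -2.84886657e+00]), 'wrist_force': array([ 0.07723328, -0.10819077,  0.66686604]), 'torque': array([0.00952978, 0.00557082, 0.0223499 ]), 'finger_force': 0.0, 'width': 0.9976774436247999}
side [[551.4632056013378, 0.0, 319.11137932209937], [0.0, 551.4632056013378, 242.4770969712132], [0.0, 0.0, 1.0]] [[0.9935206932141261, -0.11232512081762486, -0.017311827997882032], [-0.07475930878538864, -0.5311767564203521, -0.8439563372525173], [0.08560185690306711, 0.8397823055245092, -0.5361324476495399]] [-0.5136586719623883, 0.32374073280390964, 1.0876689038615648]
stand [([0.5875, 0.3943, -0.003], 0.72)]
hopper [(
[... 543 characters left out ...]
140874156811], [0.07818174906478738, -0.007880648535140903, -0.9969079744348707]] [0.26898107920032904, 0.549392503296972, 1.0925464970823138]
stand [([0.5847, 0.3913, -0.0016], 0.91)]
hopper [([0.5891, 0.3938, 0.1489], 0.83), ([0.6575, 0.4458, 0.1815], 0.49)]
pull_bar [([0.5693, 0.2574, 0.2527], 0.7), ([0.5962, 0.3933, 0.2371], 0.66)]
buffer [([0.4896, 0.5068, 0.1006], 0.44)]
bin_rim [([0.5946, 0.3974, 0.2387], 0.9), ([0.5657, 0.258, 0.2498], 0.66), ([0.5844, 0.3972, -0.0017], 0.3)]
tray_floor [([0.4957, 0.3942, 0.0127], 0.83)]
brown_jar [([0.4461, 0.24, -0.0006], 0.44)]
red_dropper [([0.4724, -0.0483, 0.0005], 0.48)]
jar_a_mid [([0.4468, 0.2427, 0.0], 0.72), ([0.6559, 0.3487, 0.18], 0.57)]
```

View pics/side0.png

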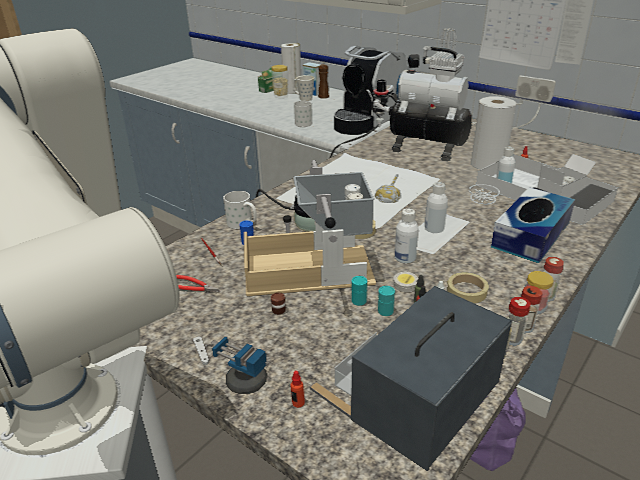

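View pics/top0.png

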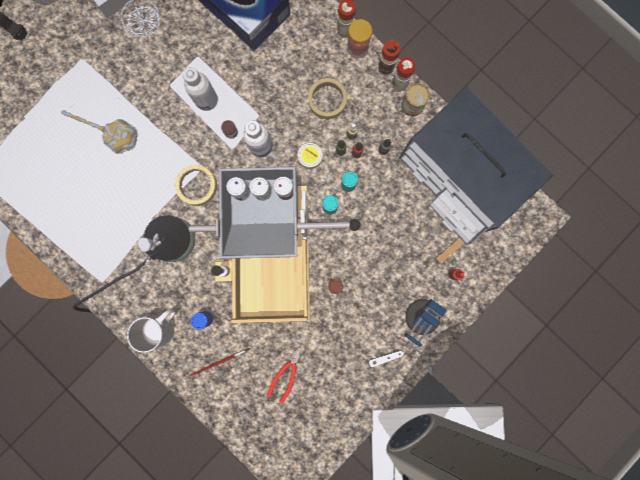

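The side view shows the bin at about (335,200), with its bar end at (324,195). The brown jar is at (278,303). The top view shows the bar running right to its ball at (354,225), and the stand's yaw is about 0. I'll grip the bar from above with the jaws closing along x, starting by rising and turning.

>>> servo_tool:
  commands:
    - [[0,0,-14,0,0,-9.15],[0,0,-14,0,0,-9.15],[0,0,-14,0,0,-9.15],[0,0,-14,0,0,-9.15],[0,0,-14,0,0,-9.15],[0,0,-14,0,0,-9.15],[0,0,-14,0,0,-9.15],[0,0,-14,0,0,-9.15],[-30,-16,0,0,0,0],[-45,-24,0,0,0,0],[-45,-24,0,0,0,0],[-45,-24,0,0,0,0]]
  jaw: 1

```text
time: 2.5
ee_pos: [0.2472, -0.3602, 0.3433]
eef_rot: [-3.141, -0.0, -1.572]
wrist_force: [1.0, 1.2, 0.3]
width: 0.996
finger_force: 0.0
```

>>> servo_tool:
  commands:
    - [[-50,-26,0,0,0,0],[-50,-26,0,0,0,0],[-50,-26,0,0,0,0],[-50,-26,0,0,0,0],[-50,-26,0,0,0,0],[-50,-26,0,0,0,0],[-50,-26,0,0,0,0],[-50,-26,0,0,0,0],[-50,-26,0,0,0,0],[-50,-26,0,0,0,0],[-50,-26,0,0,0,0],[-40,-20,0,0,0,0]]

```text
time: 4.0
ee_pos: [0.5537, 0.2303, 0.3427]
eef_rot: [3.141, -0.0, -1.57]
wrist_force: [0.4, -0.4, 0.6]
width: 1.0
finger_force: 0.0
```

>>> servo_tool:
  commands:
    - [[-11,-7,10,0,0,0],[-11,-6,20,0,0,0],[0,0,0,0,0,0]]

```text
time: 4.38
ee_pos: [0.5654, 0.2499, 0.3111]
eef_rot: [3.138, -0.002, -1.571]
wrist_force: [0.3, 0.3, 0.5]
width: 1.001
finger_force: 0.0
```

```bash
python3 - <<'E'
from cell import *
import cv2
s=get_state(); print(s["ee_pos"],s["wrist_force"])
p=get_image("wrist"); cv2.imwrite("pics/w1.png",p["image"])
for q in("pull_bar","hopper"): print(q,[(d["centre"],round(d["p"],2)) for d in spot_point(q,p)[:3]])
E
```

```text
[0.56539152 0.24986242 0.31112568] [0.26526147 0.30394663 0.49374053]
pull_bar [([0.5678, 0.2581, 0.2511], 0.68)]
hopper [([0.5869, 0.3954, 0.148], 0.92)]
```

View pics/w1.png

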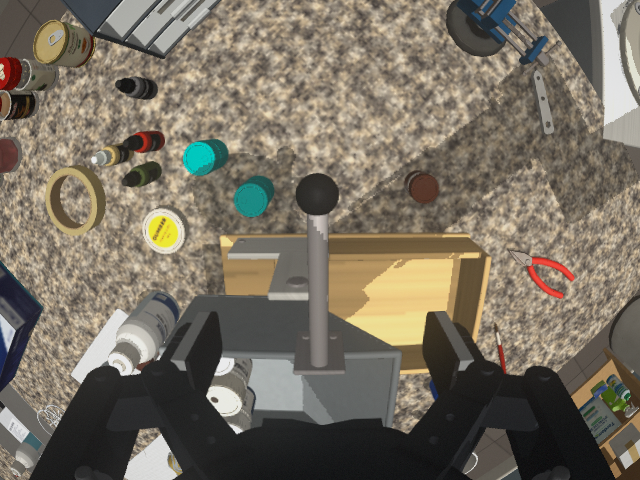

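The bar shows at (318,290), centred between the fingers. Descending and gripping.

>>> servo_tool:
  commands:
    - [[0,-2,15,0,0,0],[0,0,20,0,0,0],[0,0,20,0,0,0],[0,0,15,0,0,0],[0,0,8,0,0,0],[0,0,0,0,0,0]]

```text
time: 5.28
ee_pos: [0.568, 0.2501, 0.235]
eef_rot: [3.141, -0.0, -1.571]
wrist_force: [0.2, -0.4, -0.2]
width: 1.004
finger_force: 0.0
```

>>> servo_tool:
  commands:
    - [[0,0,0,0,0,0],[0,0,0,0,0,0],[0,0,0,0,0,0],[0,0,0,0,0,0],[0,0,0,0,0,0],[0,0,0,0,0,0]]
  jaw: -1

```text
time: 6.02
ee_pos: [0.5679, 0.2503, 0.2355]
eef_rot: [3.141, 0.0, -1.571]
wrist_force: [-1.9, 0.6, 3.6]
width: 0.115
finger_force: 58.4
```

>>> servo_tool:
  commands:
    - [[0,4.5,1,0,0,0],[0,8.8,2.5,0,0,0],[0,8.5,3.2,0,0,0],[0,8.3,4,0,0,0],[0,7.8,4.8,0,0,0],[0,7.4,5.4,0,0,0]]

```text
time: 6.78
ee_pos: [0.5239, 0.25, 0.2156]
eef_rot: [-3.137, 0.001, -1.571]
wrist_force: [4.0, -1.1, 4.1]
width: 0.117
finger_force: 60.7
```

>>> servo_tool:
  commands:
    - [[0,7,6,0,0,0],[0,6.3,6.6,0,0,0],[0,5.8,7.1,0,0,0],[0,5.1,7.6,0,0,0],[0,4.5,8,0,0,0],[0,3.7,8.4,0,0,0],[0,3,8.7,0,0,0],[0,2.2,8.9,0,0,0],[0,1.4,9,0,0,0]]

```text
time: 7.9
ee_pos: [0.4837, 0.2499, 0.1438]
eef_rot: [-3.141, -0.001, -1.571]
wrist_force: [3.4, -3.3, 4.1]
width: 0.117
finger_force: 67.3
```

>>> servo_tool:
  commands:
    - [[0,0.7,9.2,0,0,0],[0,-0.2,9.1,0,0,0],[0,-0.8,7,0,0,0],[0,-0.5,4,0,0,0],[0,-0.5,3,0,0,0],[0,0,0,0,0,0]]

```text
time: 8.65
ee_pos: [0.4837, 0.2498, 0.111]
eef_rot: [3.139, -0.001, -1.571]
wrist_force: [-4.2, -3.2, 5.5]
width: 0.12
finger_force: 69.8
```

>>> servo_tool:
  commands:
    - [[0,-0.5,2,0,0,0],[0,-0.5,2,0,0,0],[0,-0.5,2,0,0,0],[0,0,0,0,0,0]]

```text
time: 9.15
ee_pos: [0.4847, 0.2498, 0.1045]
eef_rot: [3.137, -0.001, -1.572]
wrist_force: [-5.1, -2.6, 1.0]
width: 0.116
finger_force: 70.5
```

>>> servo_tool:
  commands:
    - [[0,-0.6,2,0,0,0],[0,-0.6,2,0,0,0],[0,0,0,0,0,0]]

```text
time: 9.52
ee_pos: [0.4857, 0.2498, 0.1005]
eef_rot: [3.137, -0.001, -1.572]
wrist_force: [-6.4, -1.8, 2.5]
width: 0.115
finger_force: 70.7
```

>>> servo_tool:
  commands:
    - [[0,-0.6,2,0,0,0],[0,-0.6,2,0,0,0],[0,0,0,0,0,0]]

```text
time: 9.9
ee_pos: [0.4868, 0.2498, 0.0967]
eef_rot: [3.137, -0.001, -1.572]
wrist_force: [-8.3, -2.9, 3.9]
width: 0.117
finger_force: 70.8
```

>>> servo_tool:
  commands:
    - [[0,-0.7,1.5,0,0,0],[0,0,0,0,0,0]]

```text
time: 10.15
ee_pos: [0.4872, 0.2498, 0.0952]
eef_rot: [3.137, -0.001, -1.572]
wrist_force: [-9.4, -2.2, 4.6]
width: 0.113
finger_force: 70.9
```

>>> servo_tool:
  commands:
    - [[0,-0.5,1.5,0,0,0],[0,0,0,0,0,0]]

```text
time: 10.4
ee_pos: [0.4877, 0.2498, 0.0938]
eef_rot: [3.137, -0.001, -1.572]
wrist_force: [-9.6, -2.7, 5.0]
width: 0.116
finger_force: 70.9
```

>>> servo_tool:
  commands:
    - [[0,0,1.5,0,0,0],[0,0,0,0,0,0]]

```text
time: 10.65
ee_pos: [0.4879, 0.2498, 0.0918]
eef_rot: [3.137, -0.001, -1.572]
wrist_force: [-5.6, -1.2, 0.8]
width: 0.118
finger_force: 71.7
```

>>> servo_tool:
  commands:
    - [[0,0,1.5,0,0,0],[0,0,0,0,0,0]]

```text
time: 10.9
ee_pos: [0.4884, 0.2498, 0.0905]
eef_rot: [3.138, -0.001, -1.572]
wrist_force: [-4.8, -3.6, 1.3]
width: 0.116
finger_force: 71.7
```

```bash
python3 - <<'E'
from cell import *
import cv2,numpy as np
for n in ("side","top"):
    p=get_image(n)
    if n=="top": cv2.imwrite("pics/t2.png",p["image"][130:350,180:380].repeat(2,0).repeat(2,1))
    else: cv2.imwrite("pics/s2.png",p["image"][130:350,180:420].repeat(2,0).repeat(2,1))
    for q in("pull_bar","bin_rim","buffer","jar_a_mid"): print(q,[(np.round(d["centre"],4).tolist(),round(d["p"],2)) for d in spot_point(q,p)[:3]])
E
```

```text
pull_bar [([0.4859, 0.257, 0.1175], 0.83), ([0.4451, 0.2412, -0.0022], 0.54)]
bin_rim []
buffer [([0.4957, 0.3945, 0.004], 0.41)]
jar_a_mid [([0.4359, 0.3512, 0.0315], 0.38)]
pull_bar []
bin_rim []
buffer [([0.472, -0.05, -0.0046], 0.58), ([0.4898, 0.5091, 0.1029], 0.49)]
jar_a_mid []
```

View pics/t2.png

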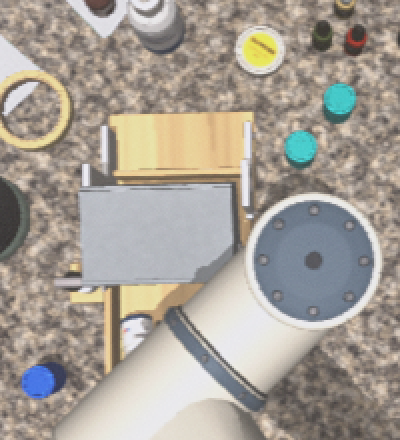

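View pics/s2.png

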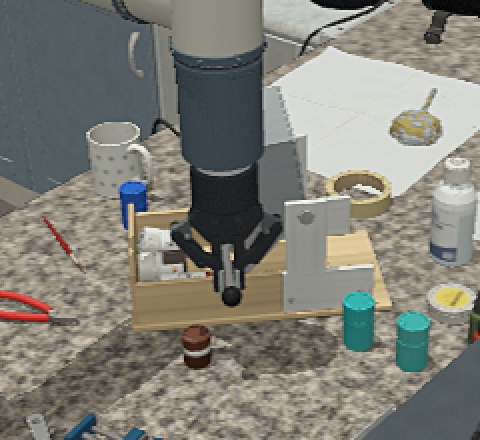

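The jars appear at about (150,260) in the tray, so at least some have come out. The stub is above the cap, and no clear stop has been felt yet. I'll keep creeping down.

>>> servo_tool:
  commands:
    - [[0,0,1.5,0,0,0],[0,0,0,0,0,0]]

```text
time: 11.65
ee_pos: [0.4888, 0.2498, 0.0893]
eef_rot: [3.139, -0.001, -1.572]
wrist_force: [-4.9, -3.1, 1.5]
width: 0.116
finger_force: 71.7
```

>>> servo_tool:
  commands:
    - [[0,-0.5,1.5,0,0,0],[0,0,0,0,0,0]]

```text
time: 11.9
ee_pos: [0.4893, 0.2498, 0.0879]
eef_rot: [3.139, -0.001, -1.572]
wrist_force: [-5.0, -2.3, 2.4]
width: 0.114
finger_force: 71.8
```

>>> servo_tool:
  commands:
    - [[0,-0.5,1.5,0,0,0],[0,0,0,0,0,0]]

```text
time: 12.15
ee_pos: [0.4899, 0.2498, 0.0865]
eef_rot: [3.139, -0.001, -1.572]
wrist_force: [-4.7, -2.4, 2.3]
width: 0.117
finger_force: 71.8
```

>>> servo_tool:
  commands:
    - [[0,-0.6,1.5,0,0,0],[0,0,0,0,0,0]]

```text
time: 12.4
ee_pos: [0.4905, 0.2498, 0.0851]
eef_rot: [3.139, -0.001, -1.572]
wrist_force: [-5.9, -2.3, 4.0]
width: 0.117
finger_force: 71.9
```

>>> servo_tool:
  commands:
    - [[0,-0.6,1.5,0,0,0],[0,0,0,0,0,0]]

```text
time: 12.65
ee_pos: [0.4911, 0.2499, 0.0837]
eef_rot: [3.139, -0.001, -1.571]
wrist_force: [-6.5, -2.3, 3.6]
width: 0.116
finger_force: 72.0
```

>>> servo_tool:
  commands:
    - [[0,-0.6,1.5,0,0,0],[0,0,0,0,0,0]]

```text
time: 12.9
ee_pos: [0.4913, 0.2498, 0.0832]
eef_rot: [3.139, -0.001, -1.571]
wrist_force: [-10.4, -3.3, 11.9]
width: 0.118
finger_force: 72.7
```

The stop is felt: Fz jumped from 3.6 to 11.9 N and z has stalled. I'll press a little more and hold.

>>> servo_tool:
  commands:
    - [[0,0,0.8,0,0,0],[0,0,0,0,0,0],[0,0,0,0,0,0],[0,0,0,0,0,0],[0,0,0,0,0,0],[0,0,0,0,0,0]]

```text
time: 13.65
ee_pos: [0.4914, 0.2499, 0.0831]
eef_rot: [3.139, -0.001, -1.571]
wrist_force: [-12.4, -3.7, 14.7]
width: 0.115
finger_force: 73.1
```

```bash
python3 - <<'E'
from cell import *
import cv2,numpy as np
p=get_image("side"); cv2.imwrite("pics/s3.png",p["image"][180:330,200:400].repeat(4,0).repeat(4,1))
for q in("pull_bar","jar_a_mid","hopper"): print(q,[(np.round(d["centre"],4).tolist(),round(d["p"],2)) for d in spot_point(q,p)[:5]])
E
```

```text
pull_bar [([0.489, 0.2571, 0.1114], 0.63)]
jar_a_mid [([0.4347, 0.3535, 0.0284], 0.41)]
hopper [([0.5884, 0.3982, 0.148], 0.87)]
```

View pics/s3.png

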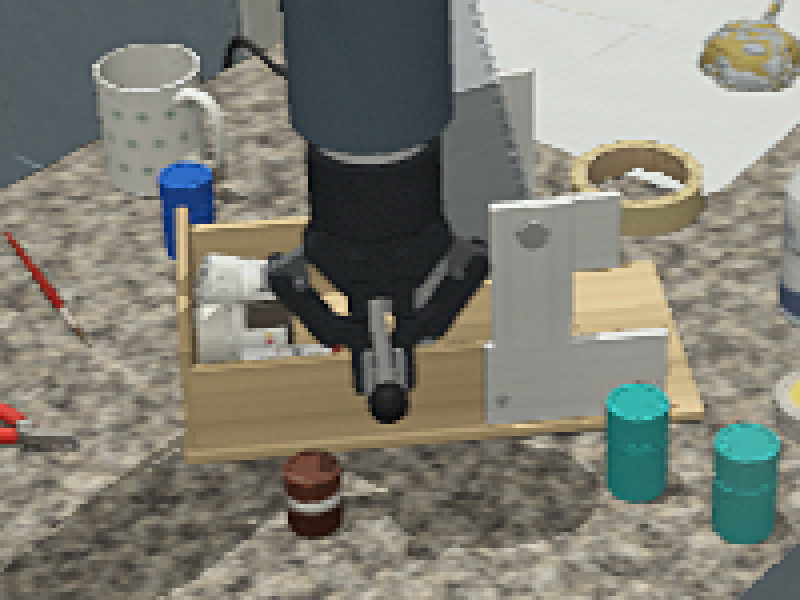

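The bar is at about (385,330), and the white jars lie at (230,300) in the tray. I'll hold a little longer and check for the third jar with the wrist camera.

>>> servo_tool:
  commands:
    - [[0,0,0.5,0,0,0],[0,0,0,0,0,0],[0,0,0,0,0,0],[0,0,0,0,0,0],[0,0,0,0,0,0],[0,0,0,0,0,0]]

```text
time: 14.6
ee_pos: [0.4915, 0.2499, 0.083]
eef_rot: [3.14, -0.001, -1.571]
wrist_force: [-13.4, -5.0, 17.4]
width: 0.113
finger_force: 73.5
```

```bash
python3 - <<'E'
from cell import *
import cv2,numpy as np
p=get_image("wrist"); cv2.imwrite("pics/w3.png",p["image"])
for q in("jar_a_mid",): print(q,[(np.round(d["centre"],4).tolist(),round(d["p"],2)) for d in spot_point(q,p)[:5]])
E
```

```text
jar_a_mid []
```

View pics/w3.png

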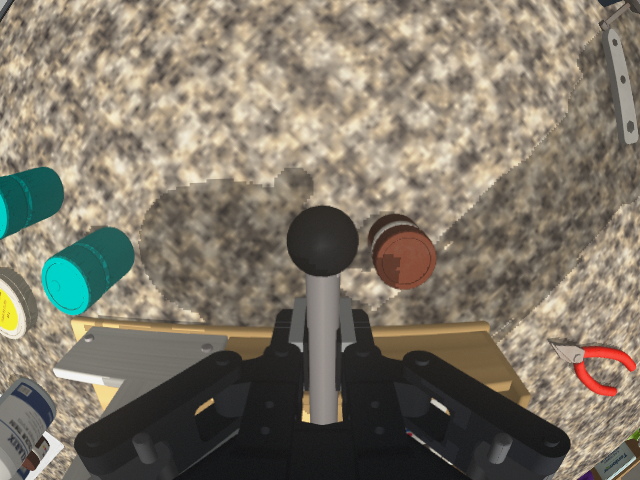

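Pressing at roughly 13 N, but the third jar can't be seen from here. I'll ease partway back and check there, while I can still re-tip.

>>> servo_tool:
  commands:
    - [[0,0,0,0,0,0],[0,1.5,-4,0,0,0],[0,2,-6,0,0,0],[0,3,-9,0,0,0],[0,2,-9,0,0,0],[0,1.5,-9,0,0,0],[0,0.6,-9,0,0,0],[0,0,-9,0,0,0],[0,-0.9,-9,0,0,0],[0,-1.6,-9,0,0,0],[0,-2.5,-8.8,0,0,0],[0,0,0,0,0,0]]

```text
time: 16.2
ee_pos: [0.4892, 0.25, 0.1654]
eef_rot: [-3.137, 0.0, -1.571]
wrist_force: [0.4, -6.5, 1.4]
width: 0.116
finger_force: 65.7
```

```bash
python3 - <<'E'
from cell import *
import cv2,numpy as np
a=get_image("side"); p=get_image("top")
cv2.imwrite("pics/m4.png",np.hstack([x["image"][130:330,200:380].repeat(2,0).repeat(2,1) for x in (a,p)]))
for q in("pull_bar","jar_a_mid"): print(q,[[(np.round(d["centre"],4).tolist(),round(d["p"],2)) for d in spot_point(q,x)[:5]] for x in (a,p)])
E
```

```text
pull_bar [[([0.4829, 0.2554, 0.1875], 0.82), ([0.4113, 0.4049, 0.0286], 0.69)], []]
jar_a_mid [[([0.4358, 0.355, 0.0315], 0.63)], []]
```

View pics/m4.png

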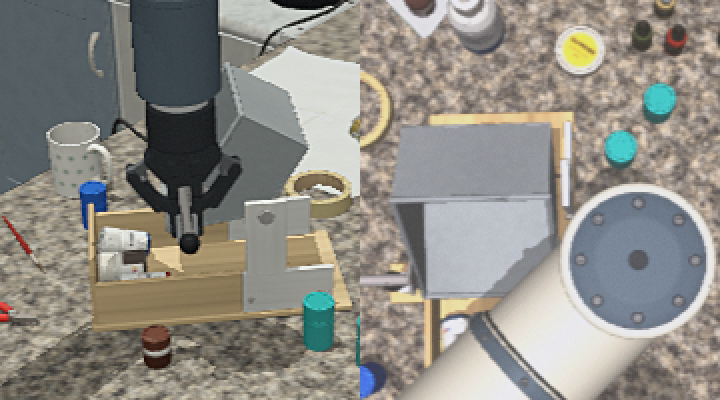

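The bin looks empty and the jars are in the tray at (120,250). Continuing home.

>>> servo_tool:
  commands:
    - [[0,-3.4,-8.4,0,0,0],[0,-4.3,-8,0,0,0],[0,-5,-7.6,0,0,0],[0,-5.7,-7.1,0,0,0],[0,-6.3,-6.6,0,0,0],[0,-6.9,-6,0,0,0],[0,-7.4,-5.4,0,0,0],[0,-7.9,-4.7,0,0,0],[0,0,0,0,0,0]]

```text
time: 17.62
ee_pos: [0.536, 0.2503, 0.2221]
eef_rot: [-3.135, 0.002, -1.571]
wrist_force: [-6.7, -5.0, 15.9]
width: 0.113
finger_force: 63.7
```

>>> servo_tool:
  commands:
    - [[0,-7,-5.5,0,0,0],[0,-7,-3.5,0,0,0],[0,-7,-2.5,0,0,0],[0,-5,-1.2,0,0,0],[0,-3,-0.5,0,0,0],[0,0,0,0,0,0]]

```text
time: 18.38
ee_pos: [0.5645, 0.2508, 0.2332]
eef_rot: [-3.137, 0.002, -1.571]
wrist_force: [-2.2, -2.1, 8.9]
width: 0.118
finger_force: 63.1
```

>>> servo_tool:
  commands:
    - [[0,-2,-0.6,0,0,0],[0,-1,-0.4,0,0,0],[0,0,0,0,0,0]]

```text
time: 18.75
ee_pos: [0.5667, 0.2508, 0.2337]
eef_rot: [-3.139, 0.002, -1.571]
wrist_force: [-4.9, -2.5, 7.7]
width: 0.12
finger_force: 63.0
```

>>> servo_tool:
  commands:
    - [[0,-1,-0.3,0,0,0],[0,0,0,0,0,0]]

```text
time: 19.0
ee_pos: [0.5675, 0.2508, 0.2338]
eef_rot: [-3.139, 0.002, -1.571]
wrist_force: [-4.9, -2.9, 7.8]
width: 0.112
finger_force: 63.0
```

>>> servo_tool:
  commands:
    - [[0,-1,-0.3,0,0,0],[0,0,0,0,0,0]]

```text
time: 19.25
ee_pos: [0.5682, 0.2509, 0.2345]
eef_rot: [-3.14, 0.002, -1.57]
wrist_force: [-7.9, -2.2, 9.6]
width: 0.117
finger_force: 62.2
```

Against the home stop. Opening gently and rising.

>>> servo_tool:
  commands:
    - [[0,0,0,0,0,0],[0,0,0,0,0,0],[0,0,0,0,0,0]]
  jaw: -0.5

```text
time: 19.62
ee_pos: [0.5686, 0.2507, 0.2317]
eef_rot: [-3.141, 0.001, -1.571]
wrist_force: [-0.4, -0.3, 0.4]
width: 0.249
finger_force: 0.0
```

>>> servo_tool:
  commands:
    - [[0,0,0,0,0,0],[0,0,0,0,0,0],[0,0,0,0,0,0],[0,0,0,0,0,0],[0,0,-10,0,0,0],[0,0,-20,0,0,0],[0,0,-30,0,0,0],[0,0,-40,0,0,0]]
  jaw: 1

```text
time: 20.62
ee_pos: [0.5679, 0.25, 0.333]
eef_rot: [3.141, -0.001, -1.571]
wrist_force: [0.3, 1.3, 0.1]
width: 0.998
finger_force: 0.0
```

>>> servo_tool:
  commands:
    - [[30,15,-10,0,0,0],[50,25,0,0,0,0],[50,25,0,0,0,0],[50,25,0,0,0,0],[50,25,0,0,0,0],[50,25,0,0,0,0],[40,20,0,0,0,0],[20,10,0,0,0,0],[0,0,0,0,0,0],[0,0,0,0,0,0]]

```text
time: 21.88
ee_pos: [0.3984, -0.0893, 0.3422]
eef_rot: [-3.141, 0.0, -1.571]
wrist_force: [0.6, -0.2, -0.2]
width: 1.0
finger_force: 0.0
```

```bash
python3 - <<'E'
from cell import *
import cv2,numpy as np
a=get_image("side"); p=get_image("top")
cv2.imwrite("pics/m5.png",np.hstack([x["image"][130:330,200:380].repeat(2,0).repeat(2,1) for x in (a,p)]))
for q in("pull_bar","bin_rim","jar_a_mid","brown_jar","red_dropper"): print(q,[[(np.round(d["centre"],4).tolist(),round(d["p"],2)) for d in spot_point(q,x)[:5]] for x in (a,p)])
E
```

```text
pull_bar [[([0.5666, 0.2579, 0.2528], 0.77)], [([0.5666, 0.2578, 0.25], 0.72)]]
bin_rim [[([0.5941, 0.3989, 0.239], 0.63), ([0.4904, 0.5098, 0.1055], 0.23)], [([0.5953, 0.396, 0.2417], 0.75)]]
jar_a_mid [[([0.4375, 0.3537, 0.0325], 0.44)], [([0.4415, 0.3506, 0.0296], 0.93)]]
brown_jar [[([0.4444, 0.2395, -0.0004], 0.85)], [([0.4707, -0.0499, -0.0012], 0.66), ([0.4451, 0.2417, -0.0016], 0.44)]]
red_dropper [[([0.4669, -0.0532, -0.0036], 0.81), ([0.4152, 0.4426, 0.0398], 0.75)], [([0.4732, -0.0489, -0.0018], 0.68)]]
```

View pics/m5.png

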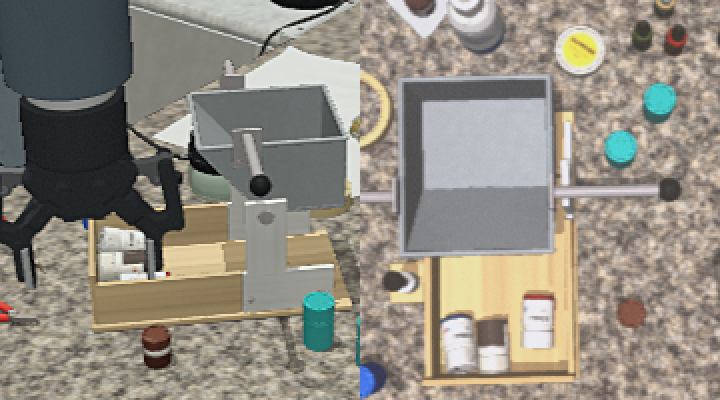

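The bin is empty and home, and three jars lie in the tray at (458,342), (492,345) and (537,320). The bystanders haven't moved.

```bash
python3 -c "
from cell import *
print(job_done())"
```

```text
the job is handed in; nothing more can be done
None
```

The job is handed in: the bin was tipped by its side bar onto the rubber stop and held there, all three jars lie in the tray, the bin is back home, and the bystanders are where they were; the hand-in gave no verdict.

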